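Rock the nut dispenser's seesaw gate over to the empty lane

TASK

The left lane of the nut dispenser in the drawer is full (left and right as seen from the robot), so press the raised right end of its seesaw gate down with a fingertip until the gate has rocked fully over its pivot, then take the hand away and let the three waiting nuts run down the right lane. The gate must stay tipped to the right, with the three nuts that were in the left lane still there. Do not touch the nuts themselves, grasp or lift nothing, and leave the jars, mill, measuring cup and steel box where they stand.

Things in the scene. Friction and masses are not known exactly. Their poses are not given: they have to be found in the camera images.
- dispenser: steel twin-lane nut dispenser in the open drawer, fixed, turned up to 23 degrees about z. Origin: centre of its underside, below the middle of the gate's pivot, on the black mat 14 mm above the work surface. Its x runs from the finger paddle (robot side) to the feed trough and clear hopper (x 20 to 150 mm, at most 165 mm high), y to its left lane, z up. Base 195 x 200 mm, 8 mm thick
- gate (a joint): seesaw gate's angle about its pivot, which lies along the dispenser's x 85 mm above its underside: -0.35 rad = left end down, feeds the left lane (start); 0 level; +0.35 = right end down, feeds the right lane. Hard stops at both. Top-heavy: falls by itself to the side of level it is left on and stays there. Under 1 N at a pad rocks it
- right_pad (a point): centre of the top of the rubber finger pad (34 mm along x, 30 mm along y) on the paddle's right end; moves with the gate. When level 44 mm in front of, 48 mm right of and 10 mm above the pivot; 111 mm above the dispenser's underside when up (gate -0.35), 78 mm when down (+0.35). Nothing stands over it; nuts roll by along dispenser x = 0
- left_pad (a point): the same pad on the left end of the paddle (48 mm to the left); down at the start, and up when the gate is tipped to the right
- right_lane (a point): middle of the floor of the right lane (dispenser y -63 mm), empty at the start; the lane is 40 mm wide outside, straight along y from 22 to 107 mm off the pivot, slopes down outward to an end lip, rims at most 103 mm above the underside, holds three nuts in a row
- left_lane (a point): middle of the floor of the left lane (dispenser y +63 mm), full with three nuts at the start
- nut1: macadamia nut in its shell, a smooth dark brown ball 30 mm across, 10 to 14 g; origin at its centre. Already lying in the left lane; it stays there
- nut2: macadamia nut in its shell, a smooth dark brown ball 30 mm across, 10 to 14 g; origin at its centre. Already lying in the left lane; it stays there
- nut3: macadamia nut in its shell, a smooth dark brown ball 30 mm across, 10 to 14 g; origin at its centre. Already lying in the left lane; it stays there
- nut4: macadamia nut in its shell, a smooth dark brown ball 30 mm across, 10 to 14 g; origin at its centre. Waiting: first in the queue, lying on the gate above the pivot. Rolls down by itself once the gate is over
- nut5: macadamia nut in its shell, a smooth dark brown ball 30 mm across, 10 to 14 g; origin at its centre. Waiting: second in the queue, in the feed trough. Rolls down by itself once the gate is over
- nut6: macadamia nut in its shell, a smooth dark brown ball 30 mm across, 10 to 14 g; origin at its centre. Waiting: third in the queue, in the feed trough. Rolls down by itself once the gate is over
- jar1: stubby glass spice jar with bamboo lid, 58 mm across, 69 mm tall, upright in a pocket of the tray; origin at the centre of its underside. Leave alone
- jar2: stubby glass spice jar with bamboo lid, 58 mm across, 69 mm tall, upright in a pocket of the tray; origin at the centre of its underside. Leave alone
- jar3: stubby glass spice jar with bamboo lid, 58 mm across, 69 mm tall, upright in a pocket of the tray; origin at the centre of its underside. Leave alone
- jar4: the same kind of jar, standing on the mat beside the end of the dispenser's right lane. Leave alone
- mill: stainless pepper mill with brass tip, 50 mm across, 150 mm tall, upright in a pocket of the tray; origin at the centre of its underside. Leave alone
- cup: clear acrylic measuring cup with a handle, 72 mm across, 70 mm tall, standing in front of the dispenser on the right; origin at the centre of its underside. Leave alone
- steelbox: lidded steel box with snap latch, 63 x 95 mm, 46 mm tall, standing in front of the dispenser on the left; origin at the centre of its underside. Leave alone
- pivot (a point): middle of the pivot pin. Over it sits the gate's short trough (x -20 to +20, y -18 to +18 mm from here; its front wall at x -20 mm stands 28 mm above the pivot when level); in front of that, towards the robot, in one piece with it, the flat steel finger paddle, 44 mm deep (x -64 to -20 mm) and 130 mm long (y -65 to +65 mm), a black pad at each end

How it is judged (in metres and radians):
On the way:
1. the fingers themselves rock the gate off its left stop (contact force between the fingers and dispenser above 0.03 N and value of joint gate above -0.3 rad), for 0.02 s.
At the end, for the whole second after the job is handed in: The gate stays tipped to the right (above 0.30 rad of 0.35), the three nuts that were waiting lie at rest in the right lane (more than 25 mm to the right of the pivot, in the dispenser), and the three nuts of the left lane still lie in it at rest (more than 25 mm to the left of the pivot) (value of joint gate above 0.3 rad and y of each of nut4, nut5, nut6 in the frame of dispenser below -0.025 m and y of each of nut1, nut2, nut3 in the frame of dispenser above 0.025 m and z of each of nut1, nut2, nut3, nut4, nut5, nut6 in the frame of dispenser above 0.075 m and linear speed of each of nut1, nut2, nut3, nut4, nut5, nut6 below 0.03 m/s); the robot touches nothing.
It fails at once if a nut is touched by the robot (contact force between any of the fingers, the arm and nut1 above 0.3 N or contact force between any of the fingers, the arm and nut2 above 0.3 N or contact force between any of the fingers, the arm and nut3 above 0.3 N or contact force between any of the fingers, the arm and nut4 above 0.3 N or contact force between any of the fingers, the arm and nut5 above 0.3 N or contact force between any of the fingers, the arm and nut6 above 0.3 N).
It fails at once if a nut is lifted out of the dispenser (z of any of nut1, nut2, nut3, nut4, nut5, nut6 in the frame of dispenser above 0.14 m).
It fails at once if a jar, the mill, the cup or the steel box is shifted or lifted by more than 10 mm (distance of any of jar1, jar2, jar3, jar4, mill, cup, steelbox from where it was at the start of the episode above 0.01 m).
It also fails if it takes over 29 s, if anything falls off the work surface, if the arm or the gripper's body presses on something with over 40 N, if the wrist force passes 120 N, or if a joint passes its speed limit or range.

ROBOT

A 6-joint arm with a two-finger parallel gripper is mounted at the origin on the work surface. World frame = base frame: x ahead of the robot, y to its left, z up, the work surface at z = 0. Lengths are in m, angles in degrees, forces in N, time in s.
With the tool pointing down it reaches from about 0.375 to 0.9 m from the base axis. Payload 3.1 kg.
Tool frame: the origin (TCP) lies on the centre line of the jaws, within the pads' length; the fingertips stand 22 mm ahead of it and the grasp point (between the pads) lies 3 mm ahead of it; y points along the fingers, z is the direction in which the jaws open and shut, and the axes are right-handed (so a half turn about y gives the same grasp; the last joint's range is limited). The gripper opens to 87 mm and grips with 3 to 60 N. Pads are 19 mm wide; open, the fingers measure 117 mm over their backs; the gripper's body (75 mm by 190 mm) begins 51 mm behind the grasp point.
Start: joints at [62.997, 30.224, 82.088, -0, 67.689, -10.227], TCP at [0.18, 0.598, 0.245] pointing down, gripper open.
Joint ranges: [-176.69, 176.69], [-43.24, 126.21], [12.49, 139.97], [-82, 262], [0, 151.66], [-163.58, 163.58]. Speed limits (degrees/s): [159.86, 159.86, 180, 180, 180, 180].

INTERFACE

Orientations are given as a 3x3 rotation matrix whose columns are the frame's x, y, z axes.
In Python, from rig import bot gives the robot as it stands.
- The arm moves only by the tool jog_arm, never from a script. Its argument "motion" is one flat list of numbers, 6 for each row, row after row: the shift along the tool's x, y, z in mm, then the turn, a rotation vector about the tool's x, y, z in degrees. A call has 1 to 20 rows; each row is the pose to reach, as a shift and turn from the pose commanded when the call began, along the tool's axes at that moment; what a row does not reach only later rows make up. A row lasts 1/8 s, in which the tool goes at most 62.5 mm and 10.7 degrees, less where a joint would pass 70% of its speed; a pose out of reach is approached as far as the arm can. A call with a gripper value outside its range is refused whole. "gripper" is the opening, from 0 (shut) to 1 (fully open), set as the call begins (left out, the last holds). The fingers move at their own pace and stop on an object; the grip force is fixed at half the most. Time passes only in rows, so rows that repeat a pose let the fingers close. It gives the time, the measured TCP pose, the force and the opening at its end, in the units of the state.
- bot.read_state(): the state, without advancing time (a new reading comes with each control period).
- bot.capture(name): name is "scene" or "top" or "wrist"; returns (picture, depth): 400x640x3 uint8, red, green, blue; 400x640 float32, m along the optical axis (not along the pixel's ray), 0 where there is no reading.
- bot.get_calibration(name): a dict with "mtx" (3x3 intrinsics, pixels), "pose" (4x4, takes a point from camera to world coordinates); the wrist camera has in their place "hand_eye" (4x4, takes a point from camera to tool coordinates, whose origin is the TCP and whose axes are the tool frame's). Camera axes: x right, y up, looking along -z (the intrinsics and any distortion apply to the point x, -y, -z); pixel columns grow to the right and rows downward; lengths in m; the calibration is good to about 2 mm. A picture is of the moment at which its call begins: read the wrist's pose just before it. get_calibration takes no time and is no camera call.
- bot.hand_in(): hands the job in, once; it reports no verdict.
The state is a dict: "time_s": time; "joint_positions": joint angles; "qvel": joint speeds; "tau": joint torques, N m; "position": TCP position; "tcp_rot": TCP orientation; "force": force on the tool from outside, world axes, zero at the start; "moment": the same for the moment, N m; "opening": opening from 0.0 (shut) to 1.0 (fully open).
Only numpy, scipy, OpenCV 4.12 (cv2) and the standard library are available. Lean on these libraries where they do the work, as an engineer would, in place of code of your own. Each camera call takes 0.05 s, during which the arm holds its last target.

## Working session

There is one attempt and no reset: what is moved stays moved. The work goes in short steps, Python scripts to look and compute and a tool call to move; the robot and the scene stay as the last step left them, time stands still between calls to the robot, and variables do not carry over. Pictures are saved under pics/ and viewed, and the job is handed in when it is done.

Besides the shell and the picture viewer there is one more tool, called as name(argument=value, ...) on one line, values as JSON. jog_arm: Moves the arm, as the interface text tells. Its arguments: {"type":"object","properties":{"motion":{"type":"array","items":{"type":"number"}},"gripper":{"type":"number"}},"required":["motion"]}

```bash
mkdir -p pics
python3 - <<'E'
from rig import bot
import cv2,numpy as np
s=bot.read_state();print(s['time_s'],s['position'],s['tcp_rot'],s['opening'])
for n in ['scene','top']:
    p,d=bot.capture(n);cv2.imwrite(f'pics/{n}0.png',p[:,:,::-1]);np.savez(f'{n}0.npz',p=p,d=d)
    c=bot.get_calibration(n);print(n,c)
print(bot.get_calibration('wrist'))
E
```

```text
0.0 [0.1800747  0.59779217 0.24358501] [[ 9.57421775e-01 -9.56847688e-04  2.88691236e-01]
 [-2.88692584e-01 -1.88894867e-03  9.57419983e-01]
 [-3.70782168e-04 -9.99997758e-01 -2.08475542e-03]] 1.0002975706750568
scene {'mtx': array([[486.49241594,   0.        , 314.24319201],
       [  0.        , 486.49241594, 183.13519377],
       [  0.        ,   0.        ,   1.        ]]), 'pose': array([[-0.86443515, -0.36522416,  0.34548976,  1.0235272 ],
       [ 0.50273357, -0.63246235,  0.5892795 ,  0.78059941],
       [ 0.00329016,  0.68308322,  0.73033314,  1.08385393],
       [ 0.        ,  0.        ,  0.        ,  1.        ]])}
top {'mtx': array([[420.29678291,   0.        , 309.34106357],
       [  0.        , 420.29678291, 200.36291707],
       [  0.        ,   0.        ,   1.        ]]), 'pose': array([[ 0.01919961,  0.99317209, -0.11506768,  0.47508821],
       [-0.9996628 ,  0.01705662, -0.01957962, -0.01964359],
       [-0.01748326,  0.1154048 ,  0.99316467,  1.02744034],
       [ 0.        ,  0.        ,  0.        ,  1.        ]])}
{'mtx': array([[319.38764793,   0.        , 319.59891793],
       [  0.        , 319.38764793, 202.73993964],
       [  0.        ,   0.        ,   1.        ]]), 'hand_eye': array([[ 7.53545945e-05, -9.62432764e-01, -2.71520109e-01,
        -7.44744933e-02],
       [-1.64824679e-04,  2.71520094e-01, -9.62432757e-01,
        -1.41686516e-01],
       [ 9.99999984e-01,  1.17276945e-04, -1.38172384e-04,
         1.09763262e-03],
       [ 0.00000000e+00,  0.00000000e+00,  0.00000000e+00,
         1.00000000e+00]])}
```

View pics/scene0.png

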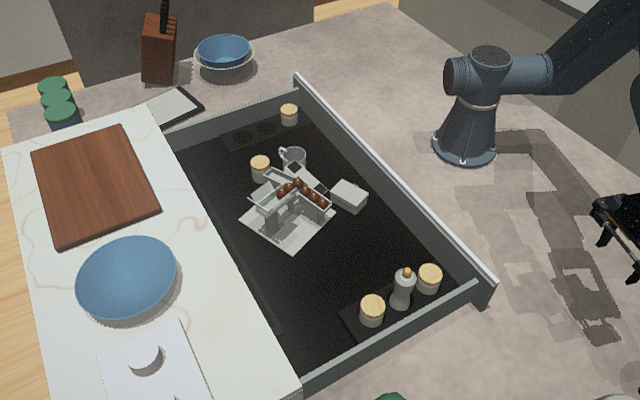

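View pics/top0.png

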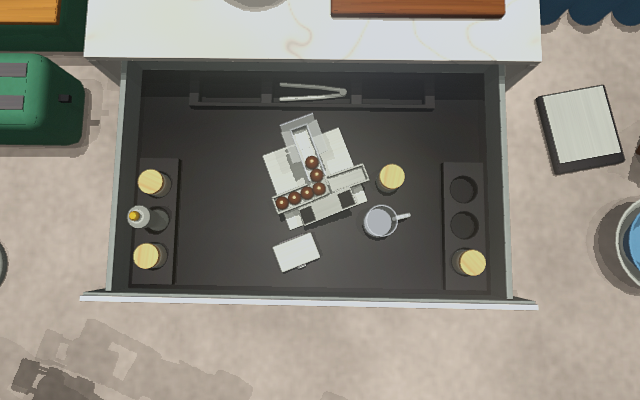

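The top view shows the dispenser around pixel (318,175), with the three nuts of the left lane at lower left and the paddle's black pads near (307,213) and (346,198). I'll zoom in.

Run:
```python
import cv2,numpy as np
z=np.load('top0.npz');p=z['p'][100:280,240:440]
cv2.imwrite('pics/topz.png',cv2.resize(p[:,:,::-1],None,fx=4,fy=3.33*1,interpolation=cv2.INTER_CUBIC)[:600])
z=np.load('scene0.npz');p=z['p'][130:270,220:380]
cv2.imwrite('pics/scz.png',cv2.resize(p[:,:,::-1],None,fx=4,fy=4,interpolation=cv2.INTER_CUBIC)[:600])
```

```text
(no output)
```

View pics/topz.png

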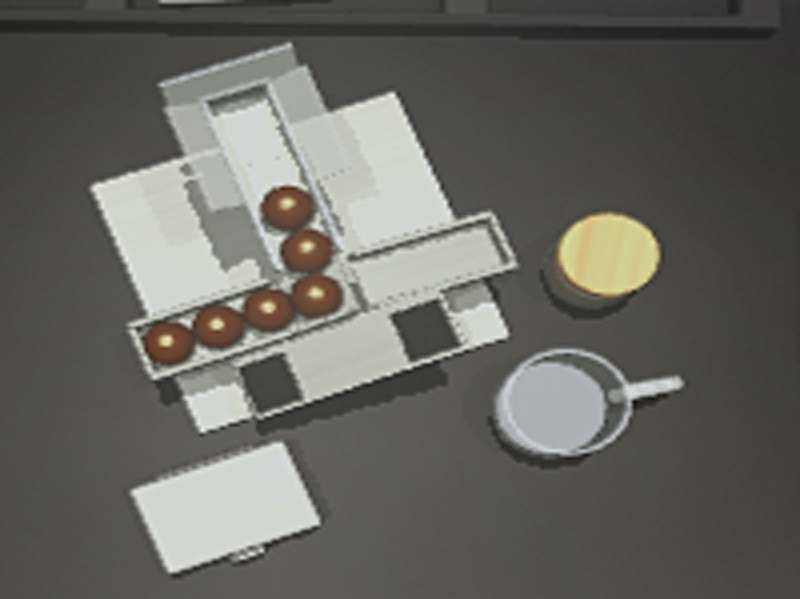

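View pics/scz.png

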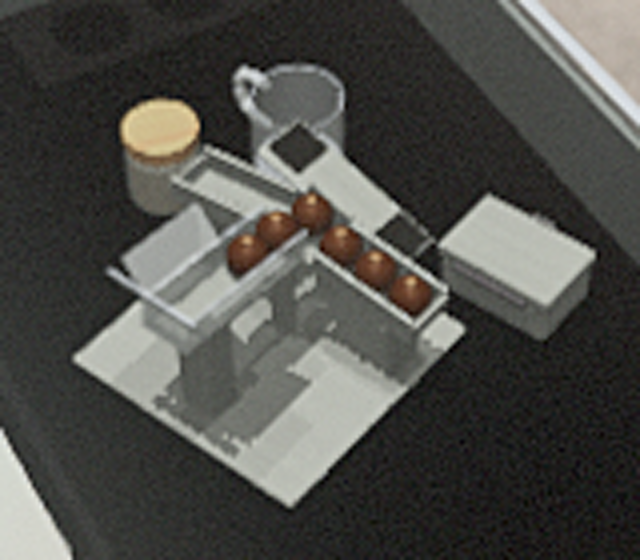

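The zooms show the raised right pad as a dark quad: top pixel about (346.8,199.1), scene pixel about (294.8,166.8). The left pad is at top (308,216). Next I cast rays and compare them with the expected geometry.

```bash
cat > h.py <<'E'
import numpy as np,cv2
from rig import bot
def ray(n,u,v):
    c=bot.get_calibration(n);K=c['mtx'];T=c['pose']
    d=np.array([(u-K[0,2])/K[0,0],-(v-K[1,2])/K[1,1],-1.])
    return T[:3,3],T[:3,:3]@d
def onz(n,u,v,z):
    o,d=ray(n,u,v);return o+d*(z-o[2])/d[2]
def tri(a,b):
    (o1,d1),(o2,d2)=ray(*a),ray(*b)
    t=np.linalg.lstsq(np.c_[d1,-d2],o2-o1,rcond=None)[0]
    p,q=o1+t[0]*d1,o2+t[1]*d2
    return (p+q)/2,np.linalg.norm(p-q)
E
python3 - <<'E'
from h import *
np.set_printoptions(precision=4,suppress=True)
def blobs(n,mask,lo,hi,box):
    out=[]
    k,l,s,c=cv2.connectedComponentsWithStats(mask.astype(np.uint8),connectivity=4)
    for i in range(1,k):
        if lo<s[i,4]<hi and box[0]<c[i][0]<box[1] and box[2]<c[i][1]<box[3]: out.append((c[i].round(2),s[i,4]))
    return out
t=np.load('top0.npz');sc=np.load('scene0.npz')
for n,z,box in(('top',t,(290,370,180,230)),('scene',sc,(270,340,150,200))):
    g=z['p'].max(2).astype(int)
    for th in (60,75,90): print(n,th,blobs(n,g<th,40,400,box))
pr=onz('top',346.75,199.1,.125);pl=onz('top',308,215.9,.092)
print(pr,pl,np.linalg.norm((pr-pl)[:2]),'exp',2*48*np.cos(.35))
print(tri(('top',346.75,199.1),('scene',294.75,166.75)),tri(('top',308,215.9),('scene',220+402/4,130+233/4)))
print('depth',t['d'][199,347],t['d'][216,308],sc['d'][167,295])
for n,u,v,d in(('top',346.75,199.1,t['d'][199,347]),('scene',294.75,166.75,sc['d'][167,295])):
    o,r=ray(n,u,v);print(o+r*d)
# nuts
for n,z in(('top',t),('scene',sc)):
    h=z['p'].astype(int);m=(h[...,0]-h[...,2]>35)&(h[...,0]<190)
    print(n,blobs(n,m,10,900,(230,390,140,230)))
# base corners
B=[onz('top',240+a/4,100+b/3.333,.022) for a,b in((92,186),(395,93),(508,338),(203,432))]
for i in range(4): e=B[(i+1)%4]-B[i];print(B[i],np.linalg.norm(e),np.degrees(np.arctan2(e[1],e[0])))
print(np.mean(B,0))
E
```

```text
top 60 []
top 75 [(array([345.61, 198.57]), np.int32(176)), (array([306.83, 214.49]), np.int32(156)), (array([329.06, 219.19]), np.int32(318))]
top 90 [(array([345.67, 198.76]), np.int32(188)), (array([306.94, 214.62]), np.int32(170))]
scene 60 [(array([294.08, 166.51]), np.int32(78)), (array([319.65, 188.35]), np.int32(60))]
scene 75 [(array([294.01, 166.52]), np.int32(87)), (array([322.79, 190.87]), np.int32(110))]
scene 90 [(array([294.03, 166.52]), np.int32(92)), (array([303.12, 193.74]), np.int32(286))]
[ 0.5838 -0.0826  0.125 ] [0.5485 0.0011 0.092 ] 0.09082120145439239 exp 90.17978043334837
(array([ 0.5833, -0.0821,  0.1174]), np.float64(0.0033090449153679972)) (array([0.548 , 0.0018, 0.0879]), np.float64(0.002143452931782501))
depth 0.9063431 0.9370731 1.3575977
[ 0.5836 -0.0825  0.1262]
[ 0.5848 -0.0757  0.1234]
top [(array([311.23, 161.35]), np.int32(102)), (array([316.17, 174.3 ]), np.int32(105)), (array([383.67, 184.83]), np.int32(12)), (array([318.55, 188.  ]), np.int32(103)), (array([306.52, 192.01]), np.int32(100)), (array([293.75, 197.23]), np.int32(102)), (array([281.48, 202.25]), np.int32(107))]
scene [(array([258.72, 167.41]), np.int32(54)), (array([297.39, 182.07]), np.int32(59)), (array([284.74, 189.44]), np.int32(121)), (array([304.52, 190.1 ]), np.int32(63)), (array([313.15, 196.53]), np.int32(60)), (array([322.1 , 202.71]), np.int32(62))]
[0.6992 0.1155 0.022 ] 0.19790851771848186 -68.46796109335378
[ 0.7719 -0.0686  0.022 ] 0.1934652994710684 -158.85104864918347
[ 0.5914 -0.1384  0.022 ] 0.19504596962974033 111.35041754217217
[0.5204 0.0433 0.022 ] 0.1928490925852162 21.998494133302547
[ 0.6457 -0.012   0.022 ]
```

Run:
```python
from h import *
np.set_printoptions(precision=4,suppress=True)
pr=onz('top',345.65,198.65,.125);pl=onz('top',306.9,214.5,.092)
print(pr,pl,onz('scene',294.03,166.52,.125),np.linalg.norm((pr-pl)[:2]))
e=(pl-pr)[:2];print('yaw pads',np.degrees(np.arctan2(e[1],e[0]))-90)
N=[onz('top',u,v,.108) for u,v in((318.55,188),(306.52,192),(293.75,197.23),(281.48,202.25))]
print(np.array(N)); e=N[3]-N[1];print('yaw lane',np.degrees(np.arctan2(e[1],e[0]))-90)
n4=onz('top',318.55,188,.12); print(n4, tri(('top',318.55,188),('scene',297.39,182.07)))
Y=np.radians(21.7);R=np.array([[np.cos(Y),-np.sin(Y)],[np.sin(Y),np.cos(Y)]])
print('pad in disp frame from nut4',R.T@(pr-n4)[:2])
```

```text
[ 0.5847 -0.0802  0.125 ] [0.5516 0.0036 0.092 ] [ 0.5868 -0.0761  0.125 ] 0.09013506963860052
yaw pads 21.55001593054405
[[ 0.6095 -0.0213  0.108 ]
 [ 0.6001  0.0051  0.108 ]
 [ 0.588   0.033   0.108 ]
 [ 0.5764  0.0598  0.108 ]]
yaw lane 23.427736171735674
[ 0.6077 -0.0213  0.12  ] (array([ 0.6069, -0.0211,  0.1231]), np.float64(0.0008002080887649367))
pad in disp frame from nut4 [-0.0431 -0.0462]
```

Run:
```python
from h import *
from scipy.spatial.transform import Rotation as Ro
np.set_printoptions(precision=2,suppress=True)
s=bot.read_state();R=s['tcp_rot'];p=s['position']
Y=np.radians(21.7);G=np.c_[[np.cos(Y),np.sin(Y),0],[0,0,-1],[-np.sin(Y),np.cos(Y),0]]
print(R.T@(np.array([.586,-.083,.215])-p)*1000, Ro.from_matrix(R.T@G).as_rotvec(degrees=True))
```

```text
[ 585.17   29.51 -534.62] [  0.1  -38.48  -0.06]
```

jog_arm(motion=[18,0,-17,0,-1,0,55,0,-50,0,-4,0,95,0,-87,0,-6,0,135,0,-123,0,-9,0,175,0,-160,0,-12,0,215,0,-196,0,-14,0,255,0,-233,0,-17,0,295,0,-270,0,-19,0,335,0,-306,0,-22,0,375,0,-343,0,-25,0,415,0,-379,0,-27,0,455,0,-416,0,-30,0,495,0,-452,0,-33,0,530,0,-484,0,-35,0,558,5,-510,0,-37,0,577,15,-527,0,-38,0,585,25,-534,0,-38.5,0,585,29,-534.5,0,-38.5,0,585,29,-534.5,0,-38.5,0,585,29,-534.5,0,-38.5,0], gripper=0)

```text
time_s: 2.6
position: [0.5859, -0.0812, 0.2159]
tcp_rot: [[0.929, 0.0, -0.371], [0.371, 0.0, 0.929], [0.0, -1.0, 0.0]]
force: [0.5, 0.1, 0.1]
opening: 0.007
```

Run:
```python
from h import *
np.set_printoptions(precision=4,suppress=True)
s=bot.read_state()
p,d=bot.capture('wrist')
c=bot.get_calibration('wrist');K=c['mtx'];H=c['hand_eye'];R=s['tcp_rot'];P=s['position']
print(P,s['force'],s['time_s'])
def proj(w):
    t=R.T@(np.array(w)-P);q=H[:3,:3].T@(t-H[:3,3]);return K[0,0]*q[0]/-q[2]+K[0,2],K[1,1]*-q[1]/-q[2]+K[1,2]
im=p[:,:,::-1].copy();cv2.imwrite('pics/w1.png',im)
print('pad exp',proj([.586,-.0785,.125]),'tip',proj(P+R@[0,.022,0]),'tip dropped',proj([P[0],P[1],.125]))
```

```text
[ 0.5859 -0.0812  0.2159] [0.4767 0.0567 0.1114] 2.6
pad exp (np.float64(321.53172196210545), np.float64(214.3406863041682)) tip (np.float64(317.9395746497571), np.float64(250.46595768437624)) tip dropped (np.float64(318.33583207196233), np.float64(212.94903067078016))
```

View pics/w1.png

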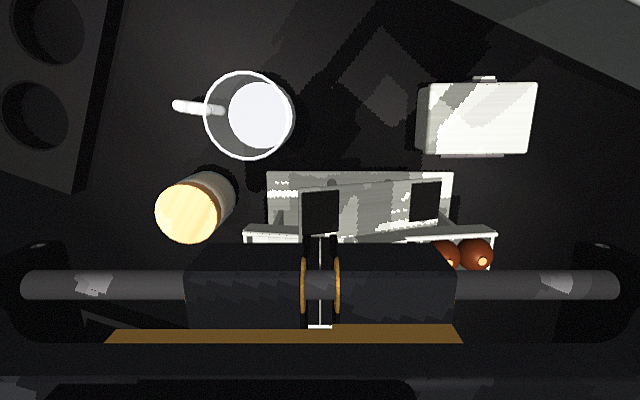

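The wrist view shows the raised right pad at (320,213), within 2 px of the prediction, and the closed fingertips line up over it. I'll press down 92 mm gradually, shifted 3 mm outward.

jog_arm(motion=[-1,15,-2,0,0,0,-2,35,-3,0,0,0,-2,50,-3,0,0,0,-2,56,-3,0,0,0,-2,60,-3,0,0,0,-2,64,-3,0,0,0,-2,68,-3,0,0,0,-2,72,-3,0,0,0,-2,76,-3,0,0,0,-2,80,-3,0,0,0,-2,84,-3,0,0,0,-2,88,-3,0,0,0,-2,92,-3,0,0,0,-2,92,-3,0,0,0,-2,92,-3,0,0,0,-2,92,-3,0,0,0])

```text
time_s: 4.65
position: [0.5855, -0.0858, 0.1237]
tcp_rot: [[0.929, 0.0, -0.37], [0.37, -0.0, 0.929], [0.0, -1.0, -0.0]]
force: [-0.2, 0.9, -0.3]
opening: 0.007
```

Run:
```python
from h import *
print(bot.read_state()['force'])
p,d=bot.capture('wrist');cv2.imwrite('pics/w2.png',p[:,:,::-1])
p,d=bot.capture('scene');cv2.imwrite('pics/s2.png',cv2.resize(p[130:270,220:380,::-1],None,fx=4,fy=4))
```

```text
[-0.24017137  0.94186769 -0.27713783]
```

View pics/s2.png

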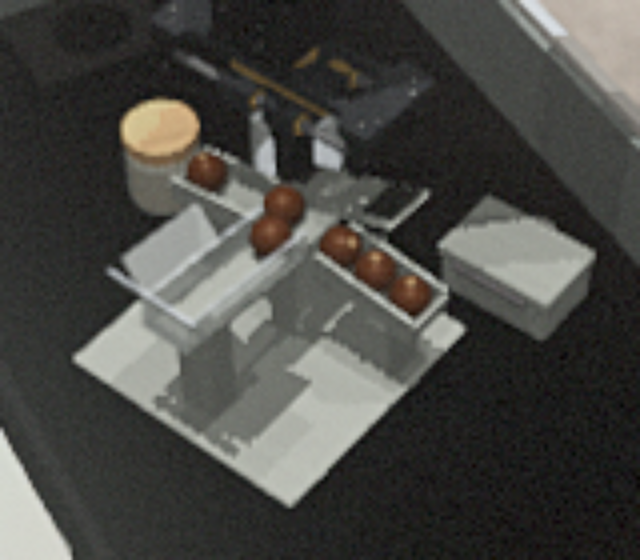

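View pics/w2.png

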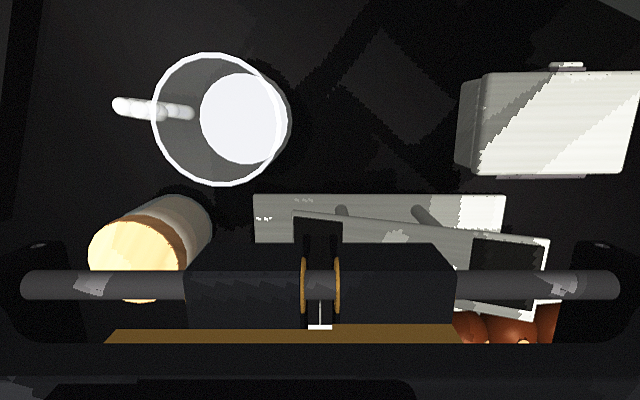

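The scene picture shows the gate tipped over (left pad up at (400,205)) and the first nut already in the right lane, with the others following. I'll lift straight up and back toward the robot.

jog_arm(motion=[0,-5,0,0,0,0,0,-20,0,0,0,0,0,-45,0,0,0,0,0,-75,0,0,0,0,0,-100,0,0,0,0,-20,-120,0,0,0,0,-60,-125,0,0,0,0,-90,-130,0,0,0,0,-110,-130,0,0,0,0,-120,-130,0,0,0,0,-120,-130,0,0,0,0,-120,-130,0,0,0,0,-120,-130,0,0,0,0,-120,-130,0,0,0,0,-120,-130,0,0,0,0,-120,-130,0,0,0,0,-120,-130,0,0,0,0,-120,-130,0,0,0,0])

```text
time_s: 7.0
position: [0.4739, -0.1302, 0.2536]
tcp_rot: [[0.929, 0.0, -0.37], [0.37, -0.0, 0.929], [0.0, -1.0, -0.0]]
force: [0.0, -0.2, 0.1]
opening: 0.005
```

Run:
```python
from h import *
s=bot.read_state();print(s['force'],s['time_s'])
P=[]
for n in('scene','top','scene'):
    p,d=bot.capture(n);P.append(p)
cv2.imwrite('pics/s3.png',cv2.resize(P[2][130:270,220:380,::-1],None,fx=4,fy=4))
cv2.imwrite('pics/t3.png',P[1][:,:,::-1])
np.set_printoptions(precision=2,suppress=True)
for p in (P[0],P[2],P[1]):
    h=p.astype(int);m=(h[...,0]-h[...,2]>35)&(h[...,0]<190)
    k,l,st,c=cv2.connectedComponentsWithStats(m.astype(np.uint8),connectivity=4)
    print([tuple(c[i].round(1)) for i in range(1,k) if st[i,4]>40 and 230<c[i][0]<390 and 140<c[i][1]<230])
```

```text
[ 0.02775226 -0.19566333  0.06737782] 7.0
[(np.float64(258.8), np.float64(167.5)), (np.float64(278.5), np.float64(175.1)), (np.float64(304.6), np.float64(190.3)), (np.float64(313.1), np.float64(196.5)), (np.float64(321.8), np.float64(202.7))]
[(np.float64(259.8), np.float64(168.1)), (np.float64(278.6), np.float64(175.1)), (np.float64(304.4), np.float64(190.3)), (np.float64(313.1), np.float64(196.5)), (np.float64(322.0), np.float64(202.6))]
[(np.float64(359.0), np.float64(174.2)), (np.float64(346.8), np.float64(178.1)), (np.float64(334.3), np.float64(182.4)), (np.float64(306.4), np.float64(192.0)), (np.float64(293.7), np.float64(197.2)), (np.float64(281.4), np.float64(202.3))]
```

View pics/s3.png

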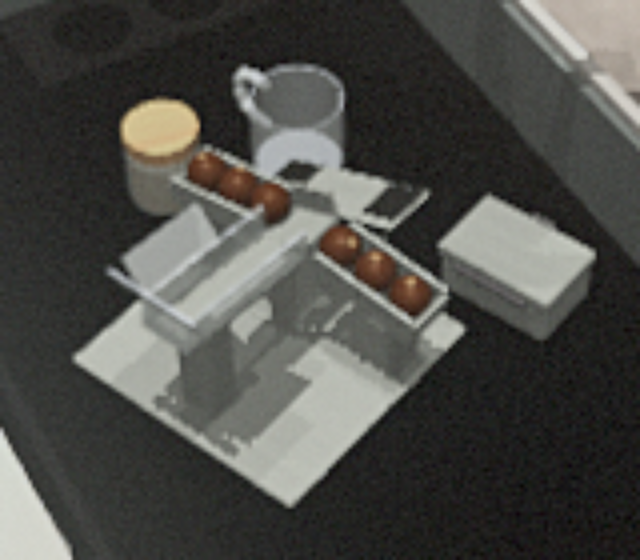

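View pics/t3.png

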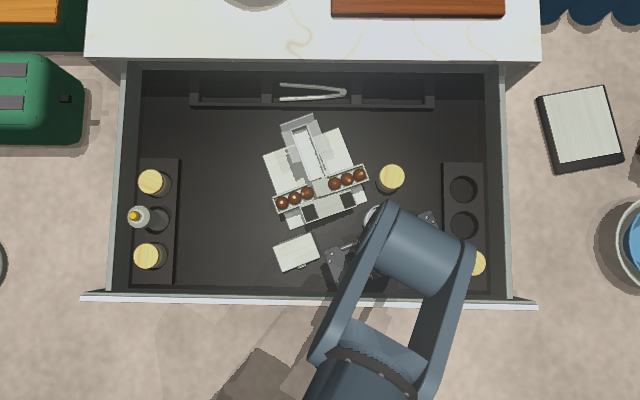

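Run:
```python
from h import *
print(bot.hand_in())
```

```text
the job is handed in; nothing more can be done
None
```

I pressed the raised right pad down with the closed fingertips, and the gate rocked over to the right. I then lifted the hand straight up and away and handed the job in at about 7 s; no verdict was reported.

**Final pictures:**
- The left pad is up and the gate is tipped to the right.
- All three waiting nuts are at rest in the right lane, and the three left-lane nuts have not moved. The nut nearest the pivot in each lane sits about 31 mm from it, by a rough pixel estimate. The limit is 25 mm.
- The steel box and jar4 look unmoved in both the top and scene views, and the cup in the scene view. In the top view the arm hides most of the cup and part of one tray jar.
- The wrist force is about 0.2 N, so the hand is touching nothing.

**Measurements that disagreed:**
- **Pad position:** The two cameras differed by about 4–5 mm on the pad's position. I used a point between the two, and the wrist view agreed with it to about 2 pixels.
- **Base centre:** The base plate's visible centre did not lie under the pivot, so I worked from the pads and nuts instead.

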